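# Tip the standoffs into the pouring corner of their bin

## Task

One of the two dark parts bins holds the four hexagonal standoffs, the other holds round knobs. Pick up the bin with the standoffs and tip it until all four have slid together into its pouring corner (the corner where the walls are cut down), without spilling any, and finish while holding it still and clearly tilted like that, in the gripper and clear of the bench, so that they can be picked out. Leave the bin of knobs and the other things on the bench where they are.

Things in the scene. Friction and masses are not known exactly. Their poses are not given: they have to be found in the camera images.
- bin_1: one of two identical open bins of smooth dark grey plastic, 170 (its x) x 130 (its y) x 55 mm high, walls and floor 4 mm, 0.22 kg. Origin: centre of the underside, z up. Stands on the mat turned any way round. Loose in the middle of its floor are either the 4 standoffs or the 3 knobs: this varies. Parts start to slide on the floor at 11 to 17 degrees, later along a wall.
- bin_2: the other bin, identical to bin_1 in sizes and axes; it holds what bin_1 does not. A turned-out rim, 4 mm wide and high, runs along the top edge of both bins.
- bin_1_corner (a point): inner bottom point of bin_1's pouring corner, at (81, 61, 4) mm in the bin's frame. At this corner (+x +y) alone both walls are cut down to 25 mm high for the last 25 mm, sloping up to 55 mm over the next 15 mm, and carry a flared lip that sticks out 7 mm, up to 34 mm high; parts lie behind the low walls unless tipped over them.
- bin_1_grip_a (a point): middle of bin_1's hand grip on the +y long side (which runs into the pouring corner), at (0, 67, 40) mm in the bin's frame: the wall thickened outwards to 12 mm in all, 60 mm long, from 23 to 55 mm above the underside, inner face flush. Can be pinched from above across the bin's y, one finger inside the bin, one outside.
- bin_1_grip_b (a point): middle of bin_1's hand grip on the -y long side, at (0, -67, 40) mm in the bin's frame: same shape as grip_a.
- bin_2_corner (a point): inner bottom point of bin_2's pouring corner, at (81, 61, 4) mm in the bin's frame. At this corner (+x +y) alone both walls are cut down to 25 mm high for the last 25 mm, sloping up to 55 mm over the next 15 mm, and carry a flared lip that sticks out 7 mm, up to 34 mm high; parts lie behind the low walls unless tipped over them.
- bin_2_grip_a (a point): middle of bin_2's hand grip on the +y long side (which runs into the pouring corner), at (0, 67, 40) mm in the bin's frame: the wall thickened outwards to 12 mm in all, 60 mm long, from 23 to 55 mm above the underside, inner face flush. Can be pinched from above across the bin's y, one finger inside the bin, one outside.
- bin_2_grip_b (a point): middle of bin_2's hand grip on the -y long side, at (0, -67, 40) mm in the bin's frame: same shape as grip_a.
- standoff_1: a loose plated-steel standoff: hexagonal bar 12 mm across flats and 24 mm long with a round stud 6 mm in diameter and 8 mm long at one end, 25 g, lying on a bin's floor. Origin: middle of the hexagonal bar; x along the bar towards the stud.
- standoff_2: a standoff like standoff_1.
- standoff_3: a standoff like standoff_1.
- standoff_4: a standoff like standoff_1.
- round_knob_1: a loose round aluminium instrument knob, 24 mm in diameter at the foot and 14 mm high, 18 g, in the bin that does not hold the standoffs. Origin: centre of its foot. Not to be taken.
- round_knob_2: a knob like round_knob_1.
- round_knob_3: a knob like round_knob_1.
- bench_mat: the fixed flat grey bench mat that everything loose stands on, 460 (x) x 980 (y) x 2 mm; its top is 2 mm above the bench. Origin: centre of its underside.
- flux_bottle: a white plastic dropper bottle, 38 mm in diameter and 100 mm high, standing between the two bins; origin at the centre of its foot. Leave it.
- solder_reel: a metal reel, 62 mm in diameter and 44 mm high, standing on one flange beyond the bins; origin at the centre of its underside. Leave it.
- screwdriver: a screwdriver about 190 mm long lying across the bench beyond the bins; origin under its middle. Leave it.
- pocket_meter: a hand-held meter lying on its back beyond the bins, 150 x 75 x 46 mm; origin at the centre of its underside. Leave it.
- paste_jar: a small round jar, 48 mm in diameter and 42 mm high, standing on the mat at the left; origin at the centre of its foot. Leave it.
There are look-alikes about, which are no part of the job. Leave any purple look-alike of the bin_1 alone. Leave any purple look-alike of the bin_2 alone.

How it is judged:
By the outcome, as a careful person would: the job done as asked, in the order asked, and still so for the second after the job is handed in, while the arm keeps its last pose, push and grip.
It also fails if it takes over 38 s, if anything falls off the work surface, if the arm or the gripper's body presses on something with over 40 N, if the wrist force passes 120 N, or if a joint passes its speed limit or range.

## Robot

A 7-joint arm with a two-finger parallel gripper is mounted at the origin on the work surface. World frame = base frame: x ahead of the robot, y to its left, z up, the work surface at z = 0. Lengths are in m, angles in rad, forces in N, time in s.
With the tool pointing down it reaches from about 0.4 to 0.875 m from the base axis. Payload 6.5 kg.
Tool frame: the origin (TCP) lies at the very end of the fingers, on their centre line; the grasp point (between the pads) lies 19 mm behind it; x points along the fingers, y is the direction in which the jaws open and shut, and the axes are right-handed (so a half turn about x gives the same grasp; the last joint's range is limited). The gripper opens to 88 mm and grips with 3 to 60 N. Pads are 18 mm wide; open, the fingers measure 123 mm over their backs; the gripper's body (75 mm by 187 mm) begins 45 mm behind the grasp point.
Start: joints at [1.243, 0.536, -0.004, 1.538, 0.003, 1.067, -0.071], TCP at [0.168, -0.628, 0.239] pointing down, gripper open.
Joint ranges: [-2.7, 2.7], [-0.37, 2.16], [-1.27, 1.26], [0.24, 2.4], [-1.31, 4.45], [0.19, 1.91], [-2.76, 2.76]. Speed limits (rad/s): [2.39, 2.39, 3.14, 3.14, 3.14, 3.14, 3.14].

## Interface

Orientations are given as a unit quaternion [x, y, z, w].
In Python, from bench import arm gives the robot as it stands. The module is installed in compiled form; this text tells all that it offers.
- The arm moves only by the tool step_arm, never from a script. Its argument "commands" is a list of rows, each an object with "delta_pos": the shift along the tool's x, y, z in mm, a list of three; "turn": the turn about the tool's x in rad. A call has exactly 8 rows; each row is the pose to reach, as a shift and turn from the pose measured when the call began, along the tool's axes at that moment; what a row does not reach only later rows make up. A row lasts 1/10 s, in which the tool goes at most 50 mm and 8.59 degrees, less where a joint would pass 70% of its speed; a pose out of reach is approached as far as the arm can. A call with a gripper value outside its range is refused whole. "gripper" is the closure, from 0 (fully open) to 1 (shut), set as the call begins (left out, the last holds). The fingers move at their own pace and stop on an object; "force" is the grip in N (left out, the last holds). Time passes only in rows, so rows that repeat a pose let the fingers close, or fill a call up. It gives the time, the measured TCP pose, the force and the opening at its end, in the units of the state.
- arm.get_state(): the state, without advancing time (a new reading comes with each control period).
- arm.get_image(name): name is "scene" or "top" or "wrist"; returns the picture (480x640x3 uint8, red, green, blue); there is no depth.
- arm.get_calibration(name): a dict with "vfov" (degrees; the focal length in pixels is half the picture's height over the tangent of half this angle, whatever the lens; pixels are square), "cx", "cy" (the principal point, pixels), "k1" (the pictures are not rectified: a ray, as slopes to the right and down, at radius r is drawn at 1 + k1 r^2 times it, then the intrinsics apply), "rvec" (rotation vector, rad) and "tvec" (3), from world to camera coordinates, as OpenCV has them; the wrist camera has in their place "hand_eye" (4x4, takes a point from camera to tool coordinates, whose origin is the TCP and whose axes are the tool frame's). Camera axes: x right, y down, z forward; pixel columns grow to the right and rows downward; lengths in m; the calibration is good to about 2 mm. A picture is of the moment at which its call begins: read the wrist's pose just before it. get_calibration takes no time and is no camera call.
- arm.job_done(): hands the job in, once; it reports no verdict.
The state is a dict: "time_s": time; "q": joint angles; "qd": joint speeds; "tau": joint torques, N m; "tool_pos": TCP position; "tool_rot": TCP orientation; "wrist_force": force on the tool from outside, world axes, zero at the start; "wrist_torque": the same for the moment, N m; "width": opening from 0.0 (shut) to 1.0 (fully open).
Only numpy, scipy, OpenCV 4.12 (cv2) and the standard library are available. Lean on these libraries where they do the work, as an engineer would, in place of code of your own. Each camera call takes 0.05 s, during which the arm holds its last target.

## Working session

There is one attempt and no reset: what is moved stays moved. The work goes in short steps, Python scripts to look and compute and a tool call to move; the robot and the scene stay as the last step left them, time stands still between calls to the robot, and variables do not carry over. Pictures are saved under pics/ and viewed, and the job is handed in when it is done.

Besides the shell and the picture viewer there is one more tool, called after ">>>" as name([rows], argument=value, ...), one row to a line, values as JSON. step_arm: Moves the arm, as the interface text tells. Its arguments: {"type":"object","properties":{"commands":{"type":"array"},"gripper":{"type":"number"},"force":{"type":"number"}},"required":["commands"]}

```bash
mkdir -p pics; cat > h.py <<'E'
import numpy as np, cv2, json
from scipy.spatial.transform import Rotation as R
from bench import arm
def snap(n,f):
    im=arm.get_image(n); cv2.imwrite('pics/'+f,im[:,:,::-1]); return im
E
python3 - <<'E'
from h import *
print(arm.get_state())
for n in('scene','top','wrist'):
    print(n,arm.get_calibration(n))
snap('scene','s0.png');snap('top','t0.png')
E
```

```text
{'time_s': 0.0, 'q': array([ 1.24282641,  0.53715053, -0.00443552,  1.53881001,  0.00263354,
        1.06730095, -0.07119169]), 'qd': array([-0.00026634,  0.00100651, -0.00138662, -0.00093854, -0.00044333,
        0.0013167 , -0.0002605 ]), 'tau': array([ 5.20296817e-04, -5.70994806e+01,  9.91421677e-01, -2.51608837e+01,
       -5.61553426e-02,  1.78372976e-02,  1.51784043e-04]), 'tool_pos': array([ 0.16803693, -0.6272994 ,  0.23787386]), 'tool_rot': array([-0.70092402, -0.09289195,  0.70118434, -0.09174488]), 'wrist_force': array([ 0.68770911, -0.21127904, -0.6750497 ]), 'wrist_torque': array([0.01606792, 0.01806904, 0.00564047]), 'width': 1.0004524037311462}
scene {'vfov': 42.08576799145403, 'cx': 319.2767783794877, 'cy': 235.46545545148436, 'k1': 0.02577636699797484, 'rvec': array([ 1.8400876 ,  1.37491148, -0.71580663]), 'tvec': array([-0.16667959, -0.23565313,  1.81803674])}
top {'vfov': 45.06547541131216, 'cx': 324.68303560053266, 'cy': 243.44286652839736, 'k1': -0.08835181330192547, 'rvec': array([ 2.13955126, -2.1829261 ,  0.13975803]), 'tvec': array([0.03734044, 0.48375339, 1.54195858])}
wrist {'vfov': 66.76841031720319, 'cx': 315.9923905945668, 'cy': 246.81441892876973, 'k1': -0.06985675632244012, 'hand_eye': array([[ 2.28765083e-04, -3.10077065e-01,  9.50711397e-01,
        -1.45181287e-01],
       [ 9.99999634e-01, -7.13380103e-04, -4.73295902e-04,
        -4.47388850e-05],
       [ 8.24976799e-04,  9.50711157e-01,  3.10076789e-01,
        -8.04934823e-02],
       [ 0.00000000e+00,  0.00000000e+00,  0.00000000e+00,
         1.00000000e+00]])}
```

View pics/s0.png

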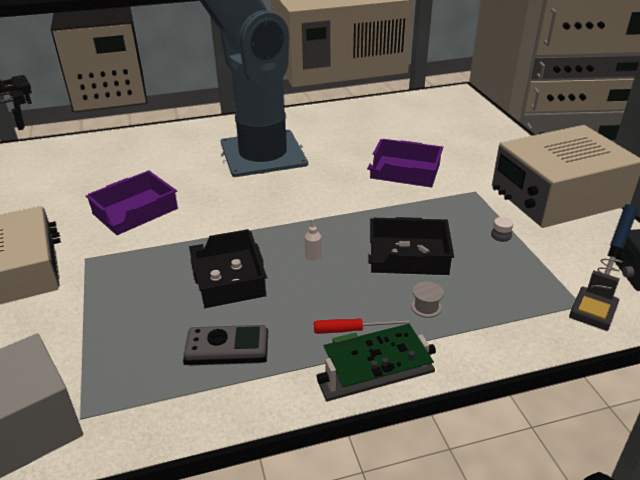

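View pics/t0.png

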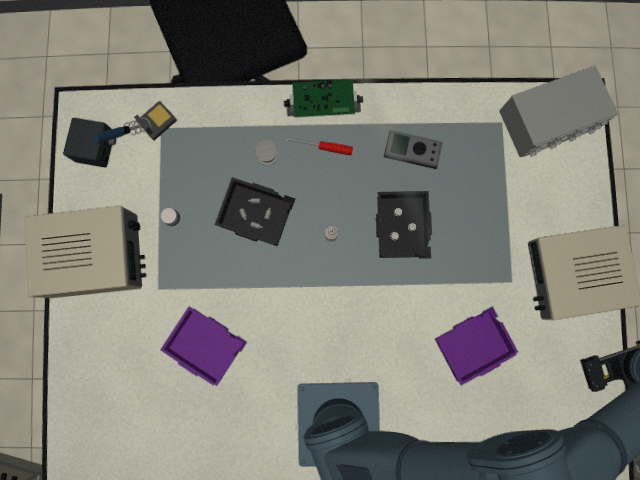

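The scene view shows standoffs in the right bin and knobs in the left one. In the top view, the dark bin at about (255,211) holds 4 elongated parts and the dark bin at about (404,225) holds 3 round ones. The purple bins at (204,346) and (476,346) are decoys. I'll enlarge the crop to confirm.

```bash
python3 - <<'E'
import cv2
a=cv2.imread('pics/t0.png')[165:260,205:305]
a=cv2.resize(a,None,fx=6,fy=6,interpolation=cv2.INTER_CUBIC)
a=cv2.convertScaleAbs(a,alpha=1.8,beta=10)
cv2.imwrite('pics/t0c.png',a)
E
```

```text
(no output)
```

View pics/t0c.png

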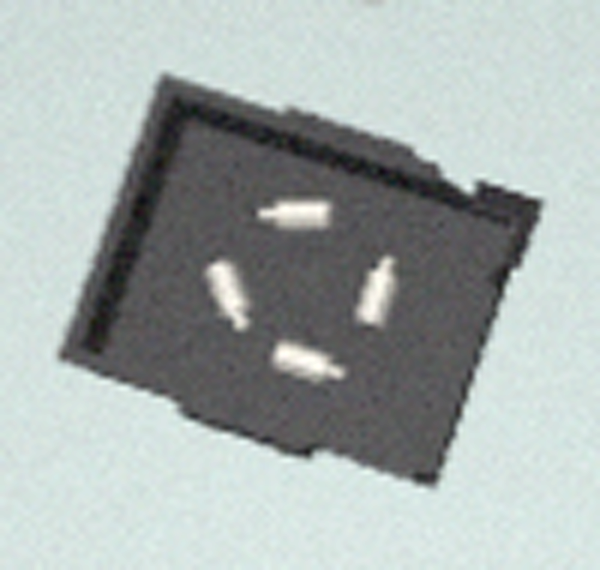

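```bash
cat >> h.py <<'E'
def ray(n,uv,st=None):
    c=arm.get_calibration(n); f=240/np.tan(np.radians(c['vfov']/2))
    K=np.array([[f,0,c['cx']],[0,f,c['cy']],[0,0,1]])
    uv=np.asarray(uv,float).reshape(-1,1,2)
    p=cv2.undistortPoints(uv,K,np.array([c['k1'],0,0,0.])).reshape(-1,2)
    d=np.c_[p,np.ones(len(p))]
    if n=='wrist':
        Rt=R.from_quat(st['tool_rot']).as_matrix(); H=c['hand_eye']
        return st['tool_pos']+Rt@H[:3,3], d@(Rt@H[:3,:3]).T
    M=cv2.Rodrigues(c['rvec'])[0]
    return -M.T@c['tvec'], d@M
def onz(n,uv,z,st=None):
    o,d=ray(n,uv,st); return o+d*((z-o[2])/d[:,2])[:,None]
E
python3 - <<'E'
from h import *
print(ray('top',[[320,240]]))
crop=lambda x,y:(205+x/6-.4,165+y/6-.4)
pts=[crop(165,75),crop(60,355),crop(437,485),crop(540,205)]
P=onz('top',pts,.057);print(P)
print([np.linalg.norm(P[i]-P[(i+1)%4]) for i in range(4)])
print('grips',onz('top',[crop(290,108),crop(412,148),crop(185,410),crop(310,455)],.057))
print('standoffs',onz('top',[crop(300,214),crop(230,290),crop(377,295),crop(305,362)],.012))
s=arm.get_state(); print(R.from_quat(s['tool_rot']).as_matrix())
E
```

```text
(array([0.29258941, 0.04009325, 1.5892866 ]), array([[ 1.28128446e-01,  4.34812794e-05, -9.91808479e-01]]))
[[0.66737552 0.27538264 0.057     ]
 [0.54010793 0.32241286 0.057     ]
 [0.47816861 0.15399879 0.057     ]
 [0.6039533  0.10645189 0.057     ]]
[np.float64(0.13567933324188725), np.float64(0.17944296861180223), np.float64(0.13447117117267382), np.float64(0.1804438299705889)]
grips [[0.65086448 0.21875228 0.057     ]
 [0.63126969 0.1637726  0.057     ]
 [0.51410167 0.26626191 0.057     ]
 [0.49273901 0.21046559 0.057     ]]
standoffs [[0.61113544 0.21952855 0.012     ]
 [0.5761212  0.25204453 0.012     ]
 [0.57238429 0.18413605 0.012     ]
 [0.54179851 0.21753321 0.012     ]]
[[-5.30621734e-04  2.58875805e-01 -9.65910470e-01]
 [ 1.48531607e-03 -9.65909337e-01 -2.58876317e-01]
 [-9.99998756e-01 -1.57204775e-03  1.28020093e-04]]
```

Four elongated parts with studs confirm that the dark bin at about (255,211) is the standoff bin. The rim measures 136x180 mm against 138x178 mm nominal, so the fit is good. The centre is at about (0.572, 0.215), and the pouring corner is towards (0.60, 0.11).

The moves only turn the tool about its own x, so I'll first try out how the arm behaves at the edge of its reach, with the gripper empty and high up.

>>> step_arm([
  {"delta_pos":[-110,-365,-490],"turn":0},
  {"delta_pos":[-110,-365,-490],"turn":0},
  {"delta_pos":[-110,-365,-490],"turn":0},
  {"delta_pos":[-110,-365,-490],"turn":0},
  {"delta_pos":[-110,-365,-490],"turn":0},
  {"delta_pos":[-110,-365,-490],"turn":0},
  {"delta_pos":[-110,-365,-490],"turn":0},
  {"delta_pos":[-110,-365,-490],"turn":0},
], gripper=0.45, force=60)

```text
time_s: 0.9
tool_pos: [0.4128, -0.317, 0.3096]
tool_rot: [-0.701, -0.093, 0.701, -0.092]
wrist_force: [0.2, -0.1, -0.3]
width: 0.552
```

>>> step_arm([
  {"delta_pos":[0,-424,-620],"turn":0},
  {"delta_pos":[0,-424,-620],"turn":0},
  {"delta_pos":[0,-424,-620],"turn":0},
  {"delta_pos":[0,-424,-620],"turn":0},
  {"delta_pos":[0,-424,-620],"turn":0},
  {"delta_pos":[0,-424,-620],"turn":0},
  {"delta_pos":[0,-424,-620],"turn":0},
  {"delta_pos":[0,-424,-620],"turn":0},
])

```text
time_s: 1.7
tool_pos: [0.6732, -0.0135, 0.3093]
tool_rot: [-0.701, -0.093, 0.702, -0.092]
wrist_force: [0.7, 0.7, 0.6]
width: 0.549
```

>>> step_arm([
  {"delta_pos":[0,-242,-354],"turn":0},
  {"delta_pos":[0,-242,-354],"turn":0},
  {"delta_pos":[0,-242,-354],"turn":0},
  {"delta_pos":[0,-242,-354],"turn":0},
  {"delta_pos":[0,-242,-354],"turn":0},
  {"delta_pos":[0,-242,-354],"turn":0},
  {"delta_pos":[0,-242,-354],"turn":0},
  {"delta_pos":[0,-242,-354],"turn":0},
])

```text
time_s: 2.5
tool_pos: [0.8707, 0.2107, 0.2947]
tool_rot: [-0.698, -0.087, 0.707, -0.077]
wrist_force: [0.4, -1.2, -0.1]
width: 0.551
```

```bash
python3 - <<'E'
from h import *
s=arm.get_state(); print(s['time_s'],s['q'],s['tool_pos'],R.from_quat(s['tool_rot']).as_matrix().round(3))
E
```

```text
2.5 [-0.31208537  1.13304681  0.20144044  0.31586371 -0.19990955  1.70960881
 -1.58935916] [0.87070467 0.21073365 0.2947437 ] [[-0.015  0.231 -0.973]
 [ 0.013 -0.973 -0.231]
 [-1.    -0.016  0.011]]
```

>>> step_arm([
  {"delta_pos":[-100,0,-300],"turn":0},
  {"delta_pos":[-100,0,-300],"turn":0},
  {"delta_pos":[-100,0,-300],"turn":0},
  {"delta_pos":[-100,0,-300],"turn":0},
  {"delta_pos":[-100,0,-300],"turn":0},
  {"delta_pos":[-100,0,-300],"turn":0},
  {"delta_pos":[-100,0,-300],"turn":0},
  {"delta_pos":[-100,0,-300],"turn":0},
])

```text
time_s: 3.3
tool_pos: [0.8917, 0.2043, 0.2993]
tool_rot: [0.713, 0.087, -0.692, 0.076]
wrist_force: [-0.6, -0.2, 0.4]
width: 0.55
```

```bash
python3 - <<'E'
from h import *
s=arm.get_state(); print(s['time_s'],s['q'],s['tool_pos'],R.from_quat(s['tool_rot']).as_matrix().round(3))
E
```

```text
3.3 [-0.369645    1.253974    1.25957485  0.24559342 -1.20938188  1.77496587
 -1.4730952 ] [0.89168832 0.20430185 0.29927437] [[ 0.027  0.229 -0.973]
 [ 0.019 -0.973 -0.228]
 [-0.999 -0.012 -0.031]]
```

>>> step_arm([
  {"delta_pos":[0,-50,-400],"turn":0},
  {"delta_pos":[0,-50,-400],"turn":0},
  {"delta_pos":[0,-50,-400],"turn":0},
  {"delta_pos":[0,-50,-400],"turn":0},
  {"delta_pos":[0,-50,-400],"turn":0},
  {"delta_pos":[0,-50,-400],"turn":0},
  {"delta_pos":[0,-50,-400],"turn":0},
  {"delta_pos":[0,-50,-400],"turn":0},
])

```text
time_s: 4.1
tool_pos: [0.9131, 0.2405, 0.2447]
tool_rot: [0.727, 0.089, -0.677, 0.074]
wrist_force: [-0.2, -0.2, 0.2]
width: 0.551
```

```bash
python3 - <<'E'
from h import *
s=arm.get_state(); print(s['time_s'],s['q'],s['tool_pos'],R.from_quat(s['tool_rot']).as_matrix().round(3))
E
```

```text
4.1 [-0.39980407  1.31520526  1.25869423  0.24519974 -1.22593723  1.67221478
 -1.50619817] [0.91305962 0.24048911 0.24470002] [[ 0.069  0.229 -0.971]
 [ 0.029 -0.973 -0.227]
 [-0.997 -0.013 -0.074]]
```

The tilt drifts outward by about 0.045 rad per call at the reach limit, because each call re-bases on the measured pose, and it persists. So the tool can be tilted, and turning about its x then chooses which side of the bin is low. Next I go above grip_b, which keeps the inside finger off the parts' path.

>>> step_arm([
  {"delta_pos":[0,-12,50],"turn":-0.12},
  {"delta_pos":[0,-24,100],"turn":-0.25},
  {"delta_pos":[0,-35,150],"turn":-0.38},
  {"delta_pos":[0,-46,200],"turn":-0.5},
  {"delta_pos":[5,-57,250],"turn":-0.62},
  {"delta_pos":[5,-68,300],"turn":-0.75},
  {"delta_pos":[5,-80,345],"turn":-0.88},
  {"delta_pos":[5,-90,395],"turn":-0.98},
], gripper=0.62)

```text
time_s: 4.9
tool_pos: [0.5767, 0.2396, 0.2168]
tool_rot: [0.605, 0.399, -0.554, 0.409]
wrist_force: [0.0, 0.7, 1.4]
width: 0.379
```

```bash
python3 - <<'E'
from h import *
s=arm.get_state(); print(s['time_s'],s['q'],s['tool_pos'],R.from_quat(s['tool_rot']).as_matrix().round(3))
snap('wrist','w1.png')
s=arm.get_state();print(s['time_s'],s['tool_pos'],s['tool_rot'])
E
```

```text
4.9 [-1.23588096  0.84568206  1.25148803  1.74097592 -0.9079175   1.16208032
 -0.08449583] [0.576721   0.23964082 0.21680111] [[ 0.068  0.936 -0.345]
 [ 0.03  -0.348 -0.937]
 [-0.997  0.053 -0.051]]
4.95 [0.56719941 0.23851222 0.21369175] [ 0.60187834  0.40204701 -0.55751872  0.40653849]
```

View pics/w1.png

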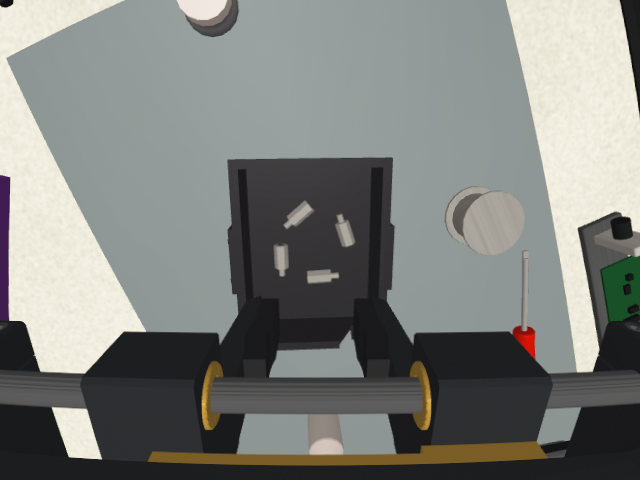

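Wrist view: the bin is centred at about (310,250), with grip_b on the left at (232,260), grip_a at (391,258) and four standoffs. The far rim corners are at (228,160) and (393,158).

```bash
python3 - <<'E'
from h import *
st=dict(tool_pos=np.array([.576721,.23964,.2168]),tool_rot=np.array([.605,.399,-.554,.409]))
P=onz('wrist',[[228,160],[393,158],[229,226],[235,293],[394,224],[390,290]],.057,st);print(P.round(4))
a=P[1]-P[0];print('rim width',np.linalg.norm(a),'biny deg',np.degrees(np.arctan2(a[1],a[0])))
gb=(P[2]+P[3])/2;ga=(P[4]+P[5])/2;print(gb,ga,np.linalg.norm(gb-ga),(ga+gb)/2)
u=(ga-gb)/np.linalg.norm(ga-gb);gbm=gb+u*.006;print('grip b mid',gbm, np.degrees(np.arctan2(u[1],u[0])))
s=arm.get_state();M=R.from_quat(s['tool_rot']).as_matrix()
t=np.array([gbm[0],gbm[1],.12]);print(s['time_s'],s['tool_pos'],s['tool_rot'],'delta tool mm',M.T@(t-s['tool_pos'])*1000, 'y deg',np.degrees(np.arctan2(M[1,1],M[0,1])))
E
```

```text
[[0.5389 0.3224 0.057 ]
 [0.668  0.276  0.057 ]
 [0.5174 0.2713 0.057 ]
 [0.4974 0.2129 0.057 ]
 [0.6519 0.2216 0.057 ]
 [0.6301 0.1635 0.057 ]]
rim width 0.1372242140708072 biny deg -19.789568228105157
[0.50739531 0.24208604 0.057     ] [0.6410235  0.19252832 0.057     ] 0.14252178780946947 [0.57420941 0.21730718 0.057     ]
grip b mid [0.5130209  0.23999972 0.057     ] -20.34794470773813
4.95 [0.56719941 0.23851222 0.21369175] [ 0.60187834  0.40204701 -0.55751872  0.40653849] delta tool mm [ 90.56791879 -55.14342471  21.73297238] y deg -20.271050054771468
```

>>> step_arm([
  {"delta_pos":[20,-27,10],"turn":0},
  {"delta_pos":[50,-55,20],"turn":0},
  {"delta_pos":[80,-55,20],"turn":0},
  {"delta_pos":[115,-56,21],"turn":0},
  {"delta_pos":[115,-56,21],"turn":0},
  {"delta_pos":[115,-56,21],"turn":0},
  {"delta_pos":[115,-56,21],"turn":0},
  {"delta_pos":[115,-56,21],"turn":0},
])

```text
time_s: 5.75
tool_pos: [0.5149, 0.2419, 0.0972]
tool_rot: [0.603, 0.402, -0.557, 0.407]
wrist_force: [-0.2, -0.2, -0.3]
width: 0.378
```

```bash
python3 - <<'E'
from h import *
s=arm.get_state();M=R.from_quat(s['tool_rot']).as_matrix()
t=np.array([.5135,.242,.026]);print(s['time_s'],s['q'],s['tool_pos'],M.round(3),'delta tool mm',M.T@(t-s['tool_pos'])*1000, 'y deg',np.degrees(np.arctan2(M[1,1],M[0,1])))
E
```

```text
5.75 [-1.26802754  0.91298869  1.11148573  1.95137249 -1.0796206   0.94309211
  0.03539834] [0.51494955 0.24186296 0.09722578] [[ 0.057  0.937 -0.344]
 [ 0.032 -0.347 -0.938]
 [-0.998  0.043 -0.05 ]] delta tool mm [70.99409052 -4.45465385  3.90213723] y deg -20.293445057294377
```

>>> step_arm([
  {"delta_pos":[25,-2,1],"turn":0},
  {"delta_pos":[50,-3,3],"turn":0},
  {"delta_pos":[65,-4,4],"turn":0},
  {"delta_pos":[71,-4.5,4],"turn":0},
  {"delta_pos":[71,-4.5,4],"turn":0},
  {"delta_pos":[71,-4.5,4],"turn":0},
  {"delta_pos":[71,-4.5,4],"turn":0},
  {"delta_pos":[71,-4.5,4],"turn":0},
])

```text
time_s: 6.55
tool_pos: [0.5139, 0.2421, 0.0267]
tool_rot: [0.603, 0.402, -0.556, 0.407]
wrist_force: [-0.1, -0.5, -0.0]
width: 0.38
```

>>> step_arm([
  {"delta_pos":[0,0,0],"turn":0},
  {"delta_pos":[0,0,0],"turn":0},
  {"delta_pos":[0,0,0],"turn":0},
  {"delta_pos":[0,0,0],"turn":0},
  {"delta_pos":[0,0,0],"turn":0},
  {"delta_pos":[0,0,0],"turn":0},
  {"delta_pos":[-10,0,0],"turn":0},
  {"delta_pos":[-30,0,0],"turn":0},
], gripper=1.0, force=60)

```text
time_s: 7.35
tool_pos: [0.511, 0.2406, 0.056]
tool_rot: [0.602, 0.402, -0.557, 0.407]
wrist_force: [0.1, 0.6, -3.2]
width: 0.131
```

```bash
python3 - <<'E'
from h import *
snap('wrist','w2.png');s=arm.get_state();M=R.from_quat(s['tool_rot']).as_matrix()
print(s['time_s'],s['q'],s['tool_pos'],M.round(3),s['width']*88,s['wrist_force'],s['wrist_torque'])
E
```

```text
7.4 [-1.23481797  0.95038135  1.04268592  1.96853399 -1.14682485  0.88093386
  0.08112366] [0.51301438 0.24063445 0.05955924] [[ 0.06   0.937 -0.345]
 [ 0.032 -0.347 -0.937]
 [-0.998  0.045 -0.051]] 11.66727891155586 [ 1.90772225 -0.06160518 -2.46684284] [ 0.01141328  0.2350414  -0.03443719]
```

View pics/w2.png

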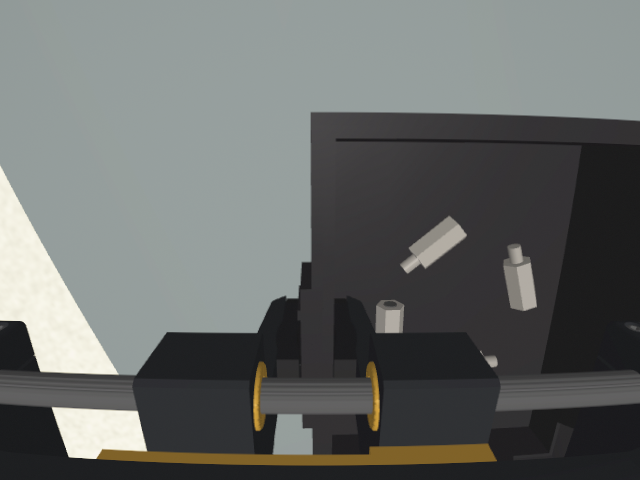

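The grip holds: width 11.7 mm for the 12 mm wall, force about 3.2 N for bin plus standoffs, and the standoffs are still inside. Next I lift, move outward and turn the pouring corner to face the robot.

>>> step_arm([
  {"delta_pos":[-30,1,-2],"turn":0.04},
  {"delta_pos":[-70,3,-4],"turn":0.12},
  {"delta_pos":[-110,5,-6],"turn":0.23},
  {"delta_pos":[-150,15,-15],"turn":0.35},
  {"delta_pos":[-185,35,-28],"turn":0.47},
  {"delta_pos":[-215,60,-45],"turn":0.59},
  {"delta_pos":[-240,85,-62],"turn":0.7},
  {"delta_pos":[-260,110,-80],"turn":0.8},
])

```text
time_s: 8.2
tool_pos: [0.629, 0.269, 0.33]
tool_rot: [0.716, 0.152, -0.668, 0.137]
wrist_force: [0.5, 0.0, -3.8]
width: 0.13
```

```bash
cat > st.py <<'E'
from h import *
s=arm.get_state();M=R.from_quat(s['tool_rot']).as_matrix()
th=np.degrees(np.arctan2(s['tool_pos'][1],s['tool_pos'][0]));yw=np.degrees(np.arctan2(M[1,1],M[0,1]))
print(s['time_s'],'q',s['q'].round(2),s['tool_pos'].round(3),'th',th,'rel',yw-th,'w',s['width']*88,s['wrist_force'].round(1))
print(M.round(3))
g=M.T@np.array([0,0,-1]); # gravity in tool: bin x~tool z, bin y~tool y
print('tilt tool deg',np.degrees(np.arccos(g[0])),'downhill tool y(bin y),z(bin x)',g[1].round(3),g[2].round(3))
e=np.radians(th);print('outward in tool',(M.T@[np.cos(e),np.sin(e),0]).round(3),'up',(M.T@[0,0,1]).round(3))
E
python3 st.py
```

```text
8.2 q [-1.15  0.78  1.23  1.44 -0.78  1.37 -1.06] [0.629 0.269 0.33 ] th 23.153866470274092 rel -89.5385466504536 w 11.441177036469464 [ 0.5  0.  -3.8]
[[ 0.062  0.401 -0.914]
 [ 0.033 -0.916 -0.399]
 [-0.998 -0.006 -0.07 ]]
tilt tool deg 4.022785200421282 downhill tool y(bin y),z(bin x) 0.006 0.07
outward in tool [ 0.07   0.008 -0.998] up [-0.998 -0.006 -0.07 ]
```

>>> step_arm([
  {"delta_pos":[0,0,-35],"turn":0.08},
  {"delta_pos":[-5,0,-75],"turn":0.18},
  {"delta_pos":[-10,0,-115],"turn":0.28},
  {"delta_pos":[-15,0,-155],"turn":0.38},
  {"delta_pos":[-20,0,-200],"turn":0.48},
  {"delta_pos":[-20,0,-245],"turn":0.58},
  {"delta_pos":[-20,0,-290],"turn":0.68},
  {"delta_pos":[-20,0,-340],"turn":0.72},
])

```text
time_s: 9.0
tool_pos: [0.8518, 0.3576, 0.3418]
tool_rot: [0.725, -0.093, -0.668, -0.137]
wrist_force: [0.2, -1.4, -4.4]
width: 0.131
```

```bash
python3 st.py
```

```text
9.0 q [-0.55  1.21  1.26  0.25 -1.2   1.75 -2.2 ] [0.852 0.358 0.342] th 22.772051912172934 rel -131.39638474180705 w 11.5488664868515 [ 0.2 -1.4 -4.4]
[[ 0.089 -0.318 -0.944]
 [ 0.048 -0.945  0.323]
 [-0.995 -0.074 -0.069]]
tilt tool deg 5.8157465885394 downhill tool y(bin y),z(bin x) 0.074 0.069
outward in tool [ 0.101 -0.659 -0.745] up [-0.995 -0.074 -0.069]
```

>>> step_arm([
  {"delta_pos":[-60,-275,-308],"turn":0},
  {"delta_pos":[-60,-275,-308],"turn":0},
  {"delta_pos":[-60,-275,-308],"turn":0},
  {"delta_pos":[-60,-275,-308],"turn":0},
  {"delta_pos":[-60,-275,-308],"turn":0},
  {"delta_pos":[-60,-275,-308],"turn":0},
  {"delta_pos":[-60,-275,-308],"turn":0},
  {"delta_pos":[-60,-275,-308],"turn":0},
])

```text
time_s: 9.8
tool_pos: [0.8696, 0.3684, 0.3256]
tool_rot: [0.737, -0.085, -0.655, -0.145]
wrist_force: [0.1, -0.7, -3.6]
width: 0.127
```

```bash
python3 st.py
```

```text
9.8 q [-0.55  1.23  1.26  0.25 -1.21  1.69 -2.21] [0.87  0.368 0.326] th 22.95869867443388 rel -131.43885504813156 w 11.137709010950186 [ 0.1 -0.7 -3.6]
[[ 0.129 -0.315 -0.94 ]
 [ 0.064 -0.943  0.325]
 [-0.99  -0.102 -0.101]]
tilt tool deg 8.27074143857576 downhill tool y(bin y),z(bin x) 0.102 0.101
outward in tool [ 0.144 -0.658 -0.739] up [-0.99  -0.102 -0.101]
```

>>> step_arm([
  {"delta_pos":[-50,-700,-780],"turn":0},
  {"delta_pos":[-50,-700,-780],"turn":0},
  {"delta_pos":[-50,-700,-780],"turn":0},
  {"delta_pos":[-50,-700,-780],"turn":0},
  {"delta_pos":[-50,-700,-780],"turn":0},
  {"delta_pos":[-50,-700,-780],"turn":0},
  {"delta_pos":[-50,-700,-780],"turn":0},
  {"delta_pos":[-50,-700,-780],"turn":0},
])

```text
time_s: 10.6
tool_pos: [0.8919, 0.3793, 0.2936]
tool_rot: [0.749, -0.077, -0.64, -0.153]
wrist_force: [0.2, -0.5, -3.8]
width: 0.132
```

```bash
python3 st.py
```

```text
10.6 q [-0.55  1.27  1.26  0.25 -1.22  1.61 -2.21] [0.892 0.379 0.294] th 23.038811061467918 rel -131.32188971519986 w 11.625437044431298 [ 0.2 -0.5 -3.8]
[[ 0.168 -0.311 -0.935]
 [ 0.081 -0.941  0.328]
 [-0.982 -0.131 -0.133]]
tilt tool deg 10.74449850887424 downhill tool y(bin y),z(bin x) 0.131 0.133
outward in tool [ 0.186 -0.655 -0.733] up [-0.982 -0.131 -0.133]
```

>>> step_arm([
  {"delta_pos":[-120,-288,-320],"turn":0},
  {"delta_pos":[-120,-288,-320],"turn":0},
  {"delta_pos":[-120,-288,-320],"turn":0},
  {"delta_pos":[-120,-288,-320],"turn":0},
  {"delta_pos":[-120,-288,-320],"turn":0},
  {"delta_pos":[-120,-288,-320],"turn":0},
  {"delta_pos":[-120,-288,-320],"turn":0},
  {"delta_pos":[-120,-288,-320],"turn":0},
])

```text
time_s: 11.4
tool_pos: [0.8932, 0.3804, 0.3351]
tool_rot: [0.76, -0.069, -0.626, -0.161]
wrist_force: [0.6, 0.5, -3.6]
width: 0.127
```

```bash
python3 st.py
```

```text
11.4 q [-0.55  1.22  1.26  0.25 -1.22  1.61 -2.21] [0.893 0.38  0.335] th 23.069612007067754 rel -131.10232154921871 w 11.215846747490753 [ 0.6  0.5 -3.6]
[[ 0.207 -0.306 -0.929]
 [ 0.097 -0.939  0.33 ]
 [-0.973 -0.159 -0.165]]
tilt tool deg 13.222769982824584 downhill tool y(bin y),z(bin x) 0.159 0.165
outward in tool [ 0.229 -0.649 -0.726] up [-0.973 -0.159 -0.165]
```

>>> step_arm([
  {"delta_pos":[-84,-287,-320],"turn":0},
  {"delta_pos":[-84,-287,-320],"turn":0},
  {"delta_pos":[-84,-287,-320],"turn":0},
  {"delta_pos":[-84,-287,-320],"turn":0},
  {"delta_pos":[-84,-287,-320],"turn":0},
  {"delta_pos":[-84,-287,-320],"turn":0},
  {"delta_pos":[-84,-287,-320],"turn":0},
  {"delta_pos":[-84,-287,-320],"turn":0},
])

```text
time_s: 12.2
tool_pos: [0.8991, 0.3831, 0.3595]
tool_rot: [0.771, -0.06, -0.611, -0.169]
wrist_force: [0.3, -0.9, -2.9]
width: 0.13
```

>>> step_arm([
  {"delta_pos":[-65,-290,-323],"turn":0},
  {"delta_pos":[-65,-290,-323],"turn":0},
  {"delta_pos":[-65,-290,-323],"turn":0},
  {"delta_pos":[-65,-290,-323],"turn":0},
  {"delta_pos":[-65,-290,-323],"turn":0},
  {"delta_pos":[-65,-290,-323],"turn":0},
  {"delta_pos":[-65,-290,-323],"turn":0},
  {"delta_pos":[-65,-290,-323],"turn":0},
])

```text
time_s: 13.0
tool_pos: [0.9062, 0.3863, 0.3791]
tool_rot: [0.782, -0.052, -0.596, -0.177]
wrist_force: [-0.0, 0.5, -2.9]
width: 0.131
```

>>> step_arm([
  {"delta_pos":[-46,-290,-325],"turn":0},
  {"delta_pos":[-46,-290,-325],"turn":0},
  {"delta_pos":[-46,-290,-325],"turn":0},
  {"delta_pos":[-46,-290,-325],"turn":0},
  {"delta_pos":[-46,-290,-325],"turn":0},
  {"delta_pos":[-46,-290,-325],"turn":0},
  {"delta_pos":[-46,-290,-325],"turn":0},
  {"delta_pos":[-46,-290,-325],"turn":0},
])

```text
time_s: 13.8
tool_pos: [0.9146, 0.3893, 0.3952]
tool_rot: [0.792, -0.043, -0.581, -0.184]
wrist_force: [0.5, 0.2, -4.1]
width: 0.126
```

```bash
python3 st.py; python3 - <<'E'
from h import *
snap('wrist','w3.png');a=snap('top','t3.png')
cv2.imwrite('pics/t3c.png',cv2.convertScaleAbs(cv2.resize(a[90:250,100:300,::-1],None,fx=3.7,fy=3.7,interpolation=2),alpha=1.6,beta=10))
E
```

```text
13.8 q [-0.55  1.17  1.26  0.25 -1.21  1.53 -2.21] [0.915 0.389 0.395] th 23.056854000219882 rel -129.9910628008011 w 11.105325288464641 [ 0.5  0.2 -4.1]
[[ 0.322 -0.283 -0.904]
 [ 0.146 -0.928  0.342]
 [-0.936 -0.242 -0.257]]
tilt tool deg 20.687560864002357 downhill tool y(bin y),z(bin x) 0.242 0.257
outward in tool [ 0.353 -0.624 -0.697] up [-0.936 -0.242 -0.257]
```

View pics/w3.png

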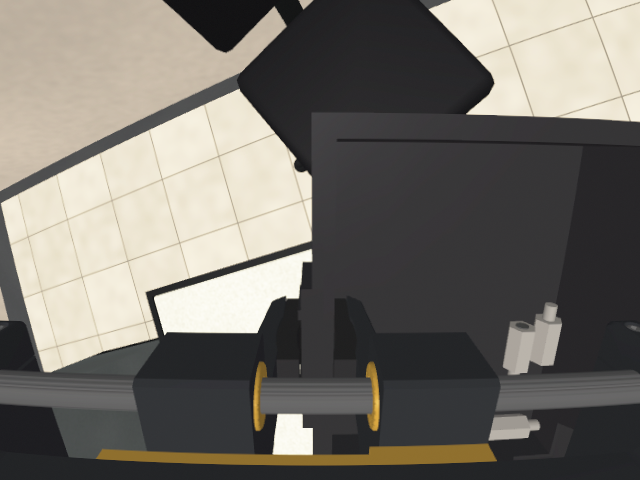

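View pics/t3.png

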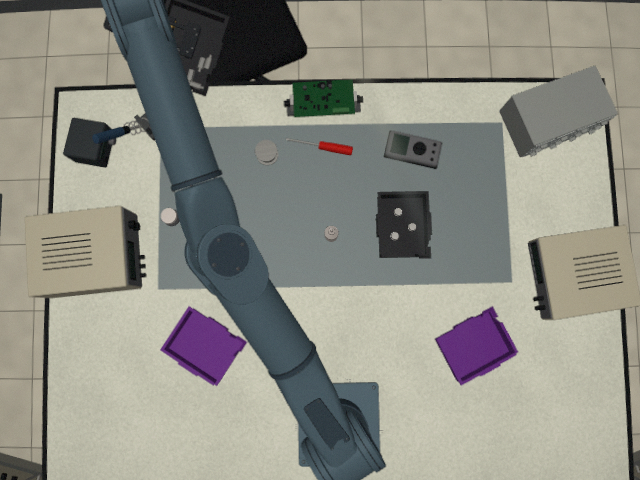

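```bash
python3 - <<'E'
import cv2
a=cv2.imread('pics/t3.png')[0:110,140:280]
cv2.imwrite('pics/t3d.png',cv2.convertScaleAbs(cv2.resize(a,None,fx=5,fy=5,interpolation=2),alpha=1.7,beta=15))
E
```

```text
(no output)
```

View pics/t3d.png

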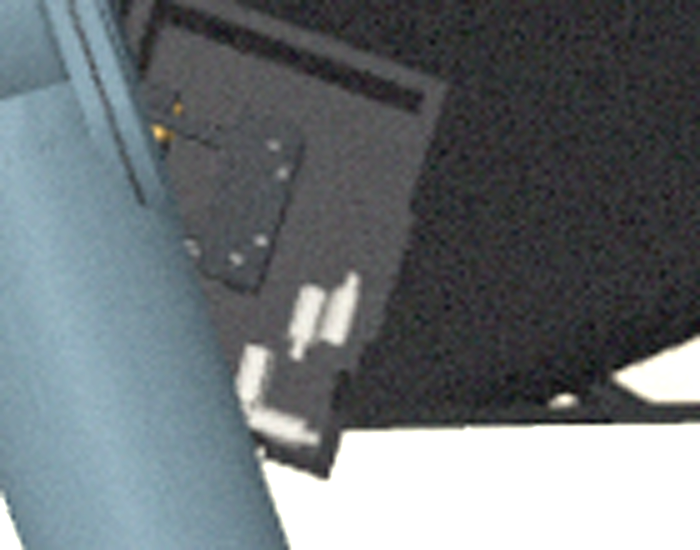

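Top crop: all four standoffs are in the bin. Two lie at the corner's +x wall and two near the +y wall a bit short of it, and the bin of knobs is untouched. I'll tilt further with a bias towards bin +x.

>>> step_arm([
  {"delta_pos":[-27,-292,-326],"turn":-0.05},
  {"delta_pos":[-27,-292,-326],"turn":-0.1},
  {"delta_pos":[-27,-292,-326],"turn":-0.15},
  {"delta_pos":[-27,-292,-326],"turn":-0.15},
  {"delta_pos":[-27,-292,-326],"turn":-0.15},
  {"delta_pos":[-27,-292,-326],"turn":-0.15},
  {"delta_pos":[-27,-292,-326],"turn":-0.15},
  {"delta_pos":[-27,-292,-326],"turn":-0.15},
])

```text
time_s: 14.7
tool_pos: [0.9237, 0.3931, 0.4091]
tool_rot: [0.814, 0.008, -0.566, -0.132]
wrist_force: [-0.2, 0.3, -4.7]
width: 0.13
```

```bash
python3 st.py
```

```text
14.7 q [-0.55  1.16  1.26  0.25 -1.22  1.49 -2.06] [0.924 0.393 0.409] th 23.055076101991155 rel -121.10828701942671 w 11.436958642294746 [-0.2  0.3 -4.7]
[[ 0.359 -0.137 -0.923]
 [ 0.162 -0.965  0.206]
 [-0.919 -0.223 -0.325]]
tilt tool deg 23.19786524896494 downhill tool y(bin y),z(bin x) 0.223 0.325
outward in tool [ 0.394 -0.504 -0.769] up [-0.919 -0.223 -0.325]
```

>>> step_arm([
  {"delta_pos":[-8,-240,-366],"turn":0},
  {"delta_pos":[-8,-240,-366],"turn":0},
  {"delta_pos":[-8,-240,-366],"turn":0},
  {"delta_pos":[-8,-240,-366],"turn":0},
  {"delta_pos":[-8,-240,-366],"turn":0},
  {"delta_pos":[-8,-240,-366],"turn":0},
  {"delta_pos":[-8,-240,-366],"turn":0},
  {"delta_pos":[-8,-240,-366],"turn":0},
])

```text
time_s: 15.5
tool_pos: [0.9333, 0.3971, 0.4212]
tool_rot: [0.824, 0.015, -0.55, -0.139]
wrist_force: [-0.6, 0.2, -4.8]
width: 0.131
```

>>> step_arm([
  {"delta_pos":[12,-240,-366],"turn":0},
  {"delta_pos":[12,-240,-366],"turn":0},
  {"delta_pos":[12,-240,-366],"turn":0},
  {"delta_pos":[12,-240,-366],"turn":0},
  {"delta_pos":[12,-240,-366],"turn":0},
  {"delta_pos":[12,-240,-366],"turn":0},
  {"delta_pos":[12,-240,-366],"turn":0},
  {"delta_pos":[12,-240,-366],"turn":0},
])

```text
time_s: 16.3
tool_pos: [0.9435, 0.4014, 0.4316]
tool_rot: [0.833, 0.022, -0.533, -0.145]
wrist_force: [0.1, -0.4, -4.0]
width: 0.13
```

```bash
cat > top.py <<'E'
import sys
from h import *
exec(open('st.py').read())
a=snap('top','t_%s.png'%sys.argv[1])[:,:,::-1][0:120,130:290]
cv2.imwrite('pics/tc_%s.png'%sys.argv[1],cv2.convertScaleAbs(cv2.resize(a,None,fx=5,fy=5,interpolation=2),alpha=1.7,beta=15))
E
python3 top.py 4
```

```text
16.3 q [-0.55  1.15  1.26  0.25 -1.22  1.42 -2.06] [0.943 0.401 0.432] th 23.045162773655623 rel -120.05879124124758 w 11.475419533529841 [ 0.1 -0.4 -4. ]
[[ 0.431 -0.118 -0.894]
 [ 0.192 -0.957  0.219]
 [-0.881 -0.266 -0.39 ]]
tilt tool deg 28.176215790962498 downhill tool y(bin y),z(bin x) 0.266 0.39
outward in tool [ 0.472 -0.483 -0.738] up [-0.881 -0.266 -0.39 ]
```

View pics/tc_4.png

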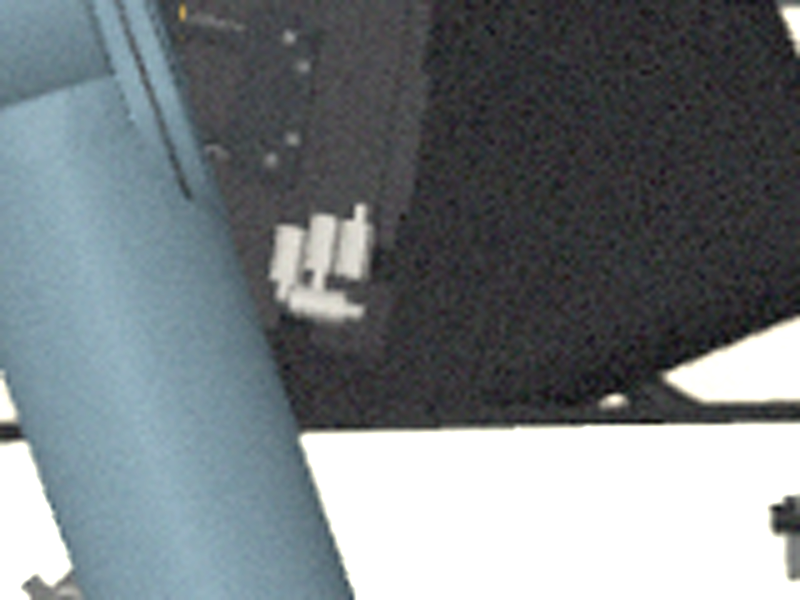

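Crop: all four are clustered at the pouring corner, around (325,265) in the crop. I'll turn back a little towards bin +y and tilt slightly more to pack them.

>>> step_arm([
  {"delta_pos":[30,-240,-366],"turn":0.05},
  {"delta_pos":[30,-240,-366],"turn":0.1},
  {"delta_pos":[30,-240,-366],"turn":0.15},
  {"delta_pos":[30,-240,-366],"turn":0.2},
  {"delta_pos":[30,-240,-366],"turn":0.25},
  {"delta_pos":[30,-240,-366],"turn":0.25},
  {"delta_pos":[30,-240,-366],"turn":0.25},
  {"delta_pos":[30,-240,-366],"turn":0.25},
])

```text
time_s: 17.15
tool_pos: [0.9536, 0.4055, 0.4419]
tool_rot: [0.817, -0.035, -0.515, -0.256]
wrist_force: [-0.9, 0.1, -3.7]
width: 0.133
```

```bash
python3 st.py
```

```text
17.15 q [-0.55  1.14  1.26  0.25 -1.22  1.38 -2.31] [0.954 0.406 0.442] th 23.036909437192982 rel -133.30863739149507 w 11.736813401698976 [-0.9  0.1 -3.7]
[[ 0.466 -0.32  -0.825]
 [ 0.207 -0.867  0.453]
 [-0.86  -0.382 -0.338]]
tilt tool deg 30.655677491282923 downhill tool y(bin y),z(bin x) 0.382 0.338
outward in tool [ 0.51  -0.634 -0.582] up [-0.86  -0.382 -0.338]
```

>>> step_arm([
  {"delta_pos":[-3,4,3],"turn":0},
  {"delta_pos":[-9,11,10],"turn":0},
  {"delta_pos":[-17,21,19],"turn":0},
  {"delta_pos":[-26,32,30],"turn":0},
  {"delta_pos":[-35,44,40],"turn":0},
  {"delta_pos":[-44,55,50],"turn":0},
  {"delta_pos":[-51,63,58],"turn":0},
  {"delta_pos":[-56,70,64],"turn":0},
])

```text
time_s: 17.95
tool_pos: [0.8511, 0.3624, 0.4417]
tool_rot: [0.817, -0.034, -0.516, -0.256]
wrist_force: [0.9, -0.0, -3.7]
width: 0.135
```

>>> step_arm([
  {"delta_pos":[-4,5,4],"turn":0},
  {"delta_pos":[-4,5,4],"turn":0},
  {"delta_pos":[-4,5,4],"turn":0},
  {"delta_pos":[-4,5,4],"turn":0},
  {"delta_pos":[-4,5,4],"turn":0},
  {"delta_pos":[-4,5,4],"turn":0},
  {"delta_pos":[-4,5,4],"turn":0},
  {"delta_pos":[-4,5,4],"turn":0},
])

```text
time_s: 18.75
tool_pos: [0.8445, 0.359, 0.4418]
tool_rot: [0.817, -0.034, -0.516, -0.256]
wrist_force: [-0.6, -1.2, -3.6]
width: 0.13
```

```bash
python3 top.py 5;python3 - <<'E'
from h import *
snap('wrist','w5.png');snap('scene','s5.png')
E
```

```text
18.75 q [-0.95  0.91  1.26  1.03 -1.08  1.2  -1.96] [0.845 0.359 0.442] th 23.030745182934766 rel -133.26766047808957 w 11.446052910828644 [-0.6 -1.2 -3.6]
[[ 0.465 -0.32  -0.825]
 [ 0.208 -0.867  0.453]
 [-0.86  -0.382 -0.337]]
tilt tool deg 30.63591085032655 downhill tool y(bin y),z(bin x) 0.382 0.337
outward in tool [ 0.51  -0.633 -0.582] up [-0.86  -0.382 -0.337]
```

View pics/tc_5.png

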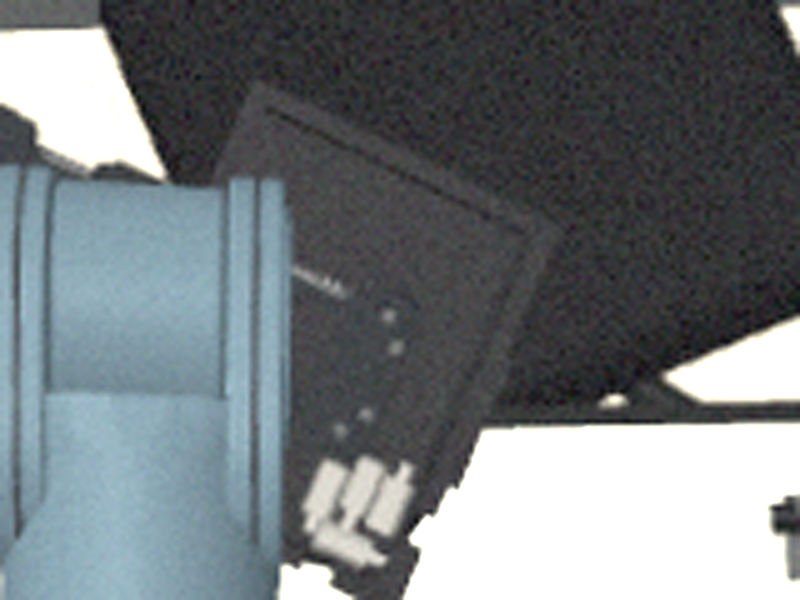

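View pics/w5.png

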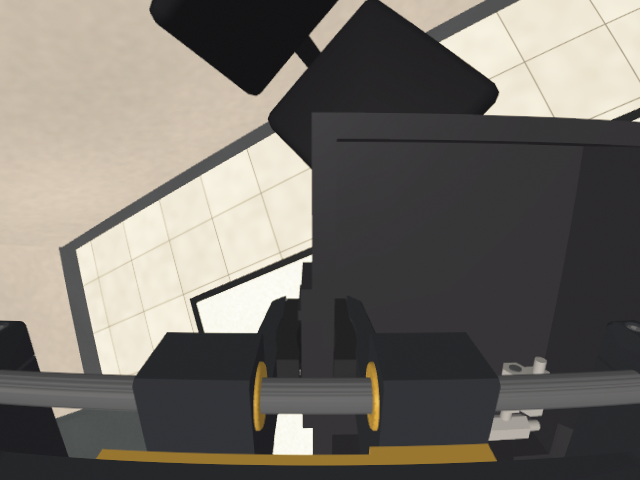

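View pics/s5.png

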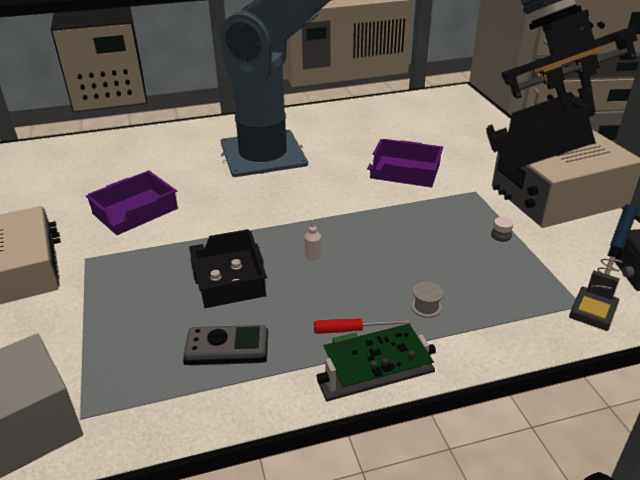

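```bash
python3 - <<'E'
from h import *
s=arm.get_state();M=R.from_quat(s['tool_rot']).as_matrix()
B=np.c_[M[:,2],M[:,1],-M[:,0]]; org=s['tool_pos']-B@np.array([-.003,-.067,.0247])
o,d=ray('top',[[130+x/5-.4,y/5-.4] for x,y in[(325,490),(362,487),(392,500),(345,545),(250,90),(555,235)]])
for h,i in ((.010,0),(.010,1),(.010,2),(.010,3),(.055,4),(.055,5)):
    n=B[:,2];t=((org-o)@n+h)/(d[i]@n);print(((o+t*d[i]-org)@B*1000).round(0))
E
```

```text
[58. 24. 10.]
[50. 38. 10.]
[50. 53. 10.]
[77. 42. 10.]
[-83. -69.  55.]
[-85.  67.  55.]
```

Cast onto the floor plane, the four centres lie about 21 to 46 mm from the corner point. I'll do a short swing towards bin +y and back to close the gaps.

>>> step_arm([
  {"delta_pos":[0,0,0],"turn":0.08},
  {"delta_pos":[0,0,0],"turn":0.18},
  {"delta_pos":[0,0,0],"turn":0.28},
  {"delta_pos":[0,0,0],"turn":0.38},
  {"delta_pos":[0,0,0],"turn":0.44},
  {"delta_pos":[0,0,0],"turn":0.44},
  {"delta_pos":[0,0,0],"turn":0.44},
  {"delta_pos":[0,0,0],"turn":0.44},
])

```text
time_s: 19.7
tool_pos: [0.8444, 0.3591, 0.4419]
tool_rot: [0.742, -0.146, -0.496, -0.427]
wrist_force: [0.1, 0.3, -3.1]
width: 0.13
```

>>> step_arm([
  {"delta_pos":[0,0,0],"turn":-0.08},
  {"delta_pos":[0,0,0],"turn":-0.18},
  {"delta_pos":[0,0,0],"turn":-0.28},
  {"delta_pos":[0,0,0],"turn":-0.38},
  {"delta_pos":[0,0,0],"turn":-0.5},
  {"delta_pos":[0,0,0],"turn":-0.55},
  {"delta_pos":[0,0,0],"turn":-0.55},
  {"delta_pos":[0,0,0],"turn":-0.55},
])

```text
time_s: 20.5
tool_pos: [0.8444, 0.3591, 0.4419]
tool_rot: [0.83, -0.006, -0.517, -0.21]
wrist_force: [-0.1, 0.2, -3.6]
width: 0.136
```

>>> step_arm([
  {"delta_pos":[0,0,0],"turn":0},
  {"delta_pos":[0,0,0],"turn":0},
  {"delta_pos":[0,0,0],"turn":0},
  {"delta_pos":[0,0,0],"turn":0},
  {"delta_pos":[0,0,0],"turn":0},
  {"delta_pos":[0,0,0],"turn":0},
  {"delta_pos":[0,0,0],"turn":0},
  {"delta_pos":[0,0,0],"turn":0},
])

```text
time_s: 21.3
tool_pos: [0.8444, 0.359, 0.4419]
tool_rot: [0.83, -0.006, -0.517, -0.21]
wrist_force: [-1.7, 0.3, -4.3]
width: 0.128
```

```bash
python3 top.py 6
```

```text
21.3 q [-0.94  0.87  1.19  1.03 -1.01  1.17 -1.87] [0.844 0.359 0.442] th 23.034006216658774 rel -127.02170949752667 w 11.229735294525085 [-1.7  0.3 -4.3]
[[ 0.465 -0.227 -0.856]
 [ 0.208 -0.911  0.355]
 [-0.86  -0.343 -0.377]]
tilt tool deg 30.63800842524154 downhill tool y(bin y),z(bin x) 0.343 0.377
outward in tool [ 0.51  -0.566 -0.648] up [-0.86  -0.343 -0.377]
```

View pics/tc_6.png

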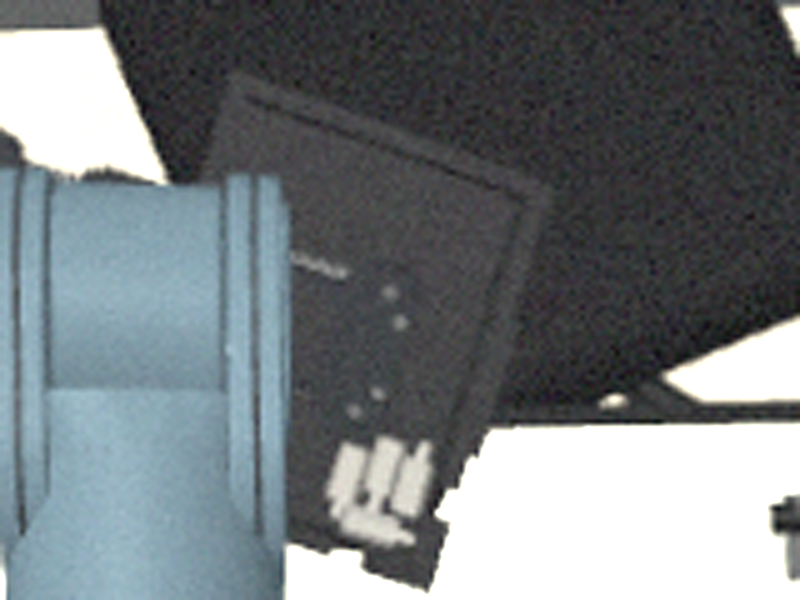

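All four are packed tightly in the pouring corner, and the bin is steady at about 31° tilt in a firm grip. I'm handing it in.

```bash
python3 -c "
from bench import arm
print(arm.job_done()); s=arm.get_state(); print(s['time_s'],s['tool_pos'],s['width']*88)"
```

```text
the job is handed in; nothing more can be done
None
the job is handed in; nothing more can be done
```

I picked up the standoff bin by grip_b, and it is now held still, tilted about 31°, with all four standoffs gathered in its pouring corner. The job was handed in at about 21 s of the 38 s allowed; `job_done` gives no verdict.

- **How I tilted it:** the moves only allow turning about the tool's own axis. I got the tilt by pulling outward at the limit of the arm's reach in repeated small steps. I then turned the tool so the pouring corner was the low side, and moved back to a pose the arm can hold.
- **Standoffs:** the last top view shows all four packed together in the corner. The position check, made just before a final swing to close the gaps, put their centres about 21–46 mm from the corner point. The rim corners in that check were about 5 mm off in x, so allow for that error.
- **Grip:** the opening was 11.2 mm on the 12 mm grip. The wrist force was about 3–4 N, which fits the bin plus the standoffs.
- **Position:** the gripper tip was at 0.44 m height, near the far edge of the bench, and the bin hung clear of the bench.
- **Other things:** in the scene view taken before that last swing, the bin of knobs, the purple bins and the other items were all still in their places.

No check failed.

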